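Fold out the press handle and clamp the glued tablet

TASK

The tablet's new screen has just been glued and lies under its steel caul in the screw press: swing the handwheel's folded handle up until it stands fully out, then wind the wheel clockwise with it until the foot bears firmly on the caul, at about 100 N by the feel of the handle. Do not force it: more than 160 N cracks the glass. Let go and leave the press clamped with the handle standing out, the caul where it lies and everything else on the bench undisturbed.

Things in the scene. Friction and masses are not known exactly. Their poses are not given: they have to be found in the camera images.
- handle (a joint): fold angle of the black handle on the handwheel's rim: 0 = folded flat over the wheel, pointing at the hub; 1.571 = standing straight up at its stop. The hinge is stiff (0.22 N m, about 5 N at the middle of the grip) and stays wherever it is left; its axis is level and tangential to the rim, so the handle swings up and outward in the vertical plane through hub and pivot.
- wheel (a joint): angle of the handwheel: 0 at the start, growing as it is wound clockwise seen from above. Clockwise lowers the screw, and wheel, handle and foot with it, 24 mm a turn. It stays where it is left. Wound slowly it takes a steady 7.5 N at the handle while free, and about 4.5 N more per 100 N under the foot. The foot begins to bear after 0.85 to 1.45 turns and reaches 100 N within 0.1 turn more.
- wheel_centre (a point): centre of the handwheel (steel, 200 mm across, 16 mm thick rim, three 15 mm wide spokes, lying level on top of the press), on its upright axis and in the rim's middle plane, 0.23 m above the bench at the start
- handle_pivot (a point): hinge of the handle in its fork on the rim, 85 mm from the wheel's axis and 18 mm above the wheel's middle plane; it goes round with the wheel
- grip_mid (a point): middle of the handle's round black grip (19 mm thick, 56 mm long, turns freely about its own length), on its centre line, 46 mm from the pivot. Folded, the grip lies over a spoke, its centre line 18 mm above the wheel's middle plane, its free end 15 mm from the axis and the gaps between the spokes open on both sides; standing out, it is upright and its free end is 70 mm above the pivot.
- foot: round steel foot of the press, 68 mm across, faced with stiff rubber, under the lower end of the screw. It is set a few mm higher or lower on the screw from one start to the next, and it hangs there with up to 4 mm of end play, taken up at random at the start; the play gives way to about 15 N and must be used up before the foot truly bears. Its origin has no use.
- caul: loose steel plate faced with rubber, 110 x 162 x 14 mm, 1.5 kg, that lies on the glass of the tablet under the foot; origin at the centre of its underside
- glue_center (a point): white glue bottle, 42 mm across and 115 mm high, standing beside the press on the side away from the robot; its centre
- tape_center (a point): roll of tape, 84 mm across, 24 mm high, lying beside the press on the side away from the robot; its centre
- screwdriver: screwdriver, 190 mm long, lying between robot and press; its middle
- cup: white mug, 72 mm across and 90 mm high, right of the press; centre of its underside
- multimeter: yellow and black multimeter, 170 x 85 x 34 mm, lying left of the press; centre of its underside
- screw_tray: grey tray of screws, 110 x 160 x 28 mm, right of the press; centre of its underside
- pliers: pliers, 150 mm long, lying left of the press; near their rivet
Things that resemble listed ones, but are neither listed nor needed, are in the scene too. What is shaped like the caul but blue or yellow is not meant.

How it is judged:
On the way, in this order (a step that is already met when the one before it is completed fails the run):
1. the handle stands fully out while the press is still open (value of joint handle above 1.42 rad and contact force between foot and caul below 1 N), for 0.2 s.
2. with the hand at the standing handle, the press is wound down until the foot bears on the caul with more than 50 N (contact force between foot and caul above 50 N and value of joint handle above 1.3 rad and distance between the grasp point and grip_mid below 0.07 m), for 0.2 s.
At the end, for the whole second after the job is handed in: The foot bears on the caul with 50 to 160 N, the handle still stands out (fold angle above 1.3), and the caul lies within 12 mm of where it was (contact force between foot and caul between 50 and 160 N and value of joint handle above 1.3 rad and distance of caul from where it was at the start of the episode below 0.012 m); the robot touches nothing.
It fails at once if the foot presses with more than 160 N (the glass cracks) (contact force between foot and caul above 160 N).
It fails at once if the caul is shifted by more than 12 mm (distance of caul from where it was at the start of the episode above 0.012 m).
It fails at once if something else on the bench is shifted by more than 30 mm (distance of any of glue_center, tape_center, screwdriver, cup, multimeter, screw_tray, pliers from where it was at the start of the episode above 0.03 m).
It also fails if it takes over 72 s, if anything falls off the work surface, if the arm or the gripper's body presses on something with over 40 N, if the wrist force passes 120 N, or if a joint passes its speed limit or range.

ROBOT

A 6-joint arm with a two-finger parallel gripper is mounted at the origin on the work surface. World frame = base frame: x ahead of the robot, y to its left, z up, the work surface at z = 0. Lengths are in m, angles in rad, forces in N, time in s.
With the tool pointing down it reaches from about 0.35 to 0.725 m from the base axis. Payload 6 kg.
Tool frame: the origin (TCP) lies on the mounting face of the last link; the fingertips stand 173 mm ahead of it and the grasp point (between the pads) lies 155 mm ahead of it (ctrl.tcp_to_tips is the distance from the TCP to the fingertips, in m); z points along the fingers, x is the direction in which the jaws open and shut, and the axes are right-handed (so a half turn about z gives the same grasp; the last joint's range is limited). The gripper opens to 85 mm and grips with 20 to 120 N. Pads are 22 mm wide; open, the fingers measure 114 mm over their backs; the gripper's body (76 mm by 85 mm) begins 54 mm behind the grasp point. The pads swing forward as they close: fully open they stand 13 mm farther back than shut.
Start: joints at [1.464, 0.04, 0.085, 0, -1.615, -0.334], TCP at [0.256, 0.543, 0.405] pointing down, gripper open.
Joint ranges: [-2.56, 2.56], [-1.29, 2.01], [-1.08, 1.49], [-3.29, 1.98], [-2.81, -0.18], [-2.99, 2.99]. Speed limits (rad/s): [2.57, 2.57, 3.01, 3.14, 3.14, 3.14].

INTERFACE

Orientations are given as a unit quaternion [x, y, z, w].
In Python, from station import status, optics, workorder, ctrl gives the robot as it stands.
- The arm moves only by the tool carry_out, never from a script. Its argument "motion" is a list of rows, each an object with "claw": the finger opening in m, from 0 to 0.0854; "offset": the shift along the tool's x, y, z in m, a list of three; "delta_rot": the turn, a rotation vector about the tool's x, y, z in degrees, a list of three. In form: [{"claw": claw, "offset": [x, y, z], "delta_rot": [wx, wy, wz]}, ...]. A call has 1 to 12 rows; each row shifts and turns the commanded pose from where the row before left it, along the tool's axes as they then stand; what a row does not reach is not made up. A row lasts 1/8 s, in which the tool goes at most 62.5 mm and 10.7 degrees, less where a joint would pass 70% of its speed; a pose out of reach is approached as far as the arm can. A call is refused whole if a number of a shift passes 0.0625 or a number of a turn 10.7, either way. A call with a gripper value outside its range is refused whole. The fingers move at their own pace and stop on an object; "newtons" is the grip in N (left out, the last holds). Time passes only in rows, so rows that do not move let the fingers close. It gives the time, the measured TCP pose, the force and the opening at its end, in the units of the state.
- status.get_obs(): the state, without advancing time (a new reading comes with each control period).
- optics.snapshot(name): name is "scene" or "top"; returns a dict with "frame" (400x640x3 uint8, red, green, blue), "fx", "fy", "cx", "cy" (pixels), "R" (3x3) and "t" (3): a world point X has camera coordinates R X + t. Camera axes: x right, y down, z forward; pixel columns grow to the right and rows downward; lengths in m; the calibration is good to about 2 mm. A picture is of the moment at which its call begins. There is no depth.
- workorder.close_job(): hands the job in, once; it reports no verdict.
The state is a dict: "t": time; "q": joint angles; "dq": joint speeds; "effort": joint torques, N m; "tcp_pos": TCP position; "eef_rot": TCP orientation; "ft_force": force on the tool from outside, world axes, zero at the start; "moment": the same for the moment, N m; "grip_width": finger opening in m.
Only numpy, scipy, OpenCV 4.12 (cv2) and the standard library are available. Lean on these libraries where they do the work, as an engineer would, in place of code of your own. Each camera call takes 0.05 s, during which the arm holds its last target. There are 200 camera calls.

## Working session

There is one attempt and no reset: what is moved stays moved. The work goes in short steps, Python scripts to look and compute and a tool call to move; the robot and the scene stay as the last step left them, time stands still between calls to the robot, and variables do not carry over. Pictures are saved under pics/ and viewed, about 8 in all and at most 12, crops included, and the job is handed in when it is done.

Besides the shell and the picture viewer there is one more tool, called after "Call:" as name(argument=value, ...), one argument or row to a line, values as JSON. carry_out: Moves the arm, as the interface text tells. Its arguments: {"type":"object","properties":{"motion":{"type":"array","items":{"type":"object","properties":{"claw":{"type":"number"},"offset":{"type":"array","items":{"type":"number"}},"delta_rot":{"type":"array","items":{"type":"number"}}}}},"newtons":{"type":"number"}},"required":["motion"]}

```bash
mkdir -p pics; ls; python3 - <<'E'
from station import status, optics
import cv2,numpy as np
for n in("scene","top"):
    s=optics.snapshot(n); cv2.imwrite(f"pics/{n}0.png",s["frame"][:,:,::-1]); print(n,s["fx"],s["fy"],s["cx"],s["cy"],np.round(s["R"],4).tolist(),np.round(s["t"],4).tolist())
o=status.get_obs();print(o)
E
```

```text
pics
scene 388.1664763082871 388.1664763082871 322.28924550035185 196.78645443781812 [[0.8559, 0.5171, -0.0086], [0.4227, -0.7091, -0.5644], [-0.298, 0.4794, -0.8255]] [-0.4274, -0.099, 1.504]
top 427.69994677277236 427.69994677277236 324.54544352252714 202.8355084512928 [[-0.0082, -1.0, -0.0013], [-0.9833, 0.0083, -0.182], [0.182, -0.0002, -0.9833]] [0.0084, 0.5163, 1.3554]
{'t': 0.1, 'q': array([ 1.46369130e+00,  4.07823120e-02,  8.38824362e-02, -4.03637573e-04,
       -1.61553364e+00, -3.33696561e-01]), 'dq': array([-9.30309559e-04, -1.99248582e-03,  2.79565295e-03,  1.21735881e-03,
       -4.21777332e-04, -1.38638722e-05]), 'effort': array([-4.56132126e-03, -3.69347191e+01,  3.48285770e+01,  6.95178062e+00,
       -4.45399055e-03,  8.20107715e-06]), 'tcp_pos': array([0.25590755, 0.54266479, 0.40374655]), 'eef_rot': array([-5.35420887e-01,  8.44584965e-01, -5.15023817e-04, -6.67457071e-04]), 'ft_force': array([ 0.60632545,  0.52126342, -0.15322883]), 'moment': array([ 0.00650339,  0.05917421, -0.00152676]), 'grip_width': 0.0855516012610456}
```

View pics/scene0.png

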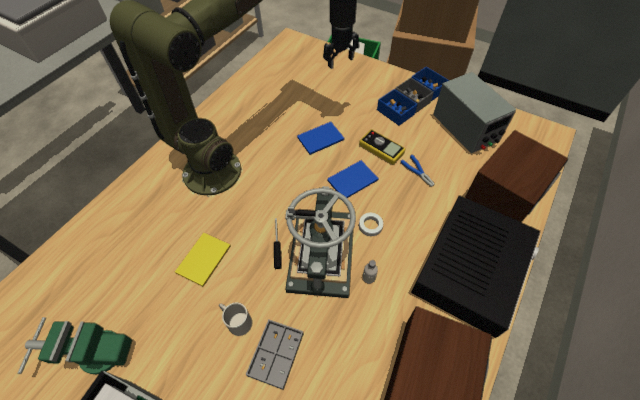

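View pics/top0.png

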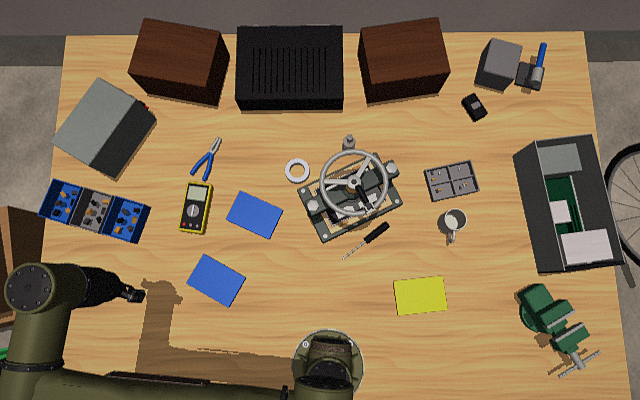

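The press is at about (320,218) in scene and (354,183) in top. Only one wheel is visible. The yellow and blue plates are decoys, and the real caul is under the foot. Next I'll enlarge both views to find the handle.

```bash
python3 - <<'E'
import cv2,numpy as np
a=cv2.imread("pics/scene0.png")[175:305,270:390]; b=cv2.imread("pics/top0.png")[125:255,290:410]
f=lambda i:cv2.resize(i,None,fx=3.3,fy=3.3,interpolation=cv2.INTER_CUBIC)
i=np.hstack([f(a),f(b)]);i=np.clip(i*1.5,0,255);print(i.shape)
cv2.imwrite("pics/crop0.png",i)
E
```

```text
(429, 792, 3)[ WARN:0@0.064] global loadsave.cpp:1063 imwrite_ Unsupported depth image for selected encoder is fallbacked to CV_8U.
```

View pics/crop0.png

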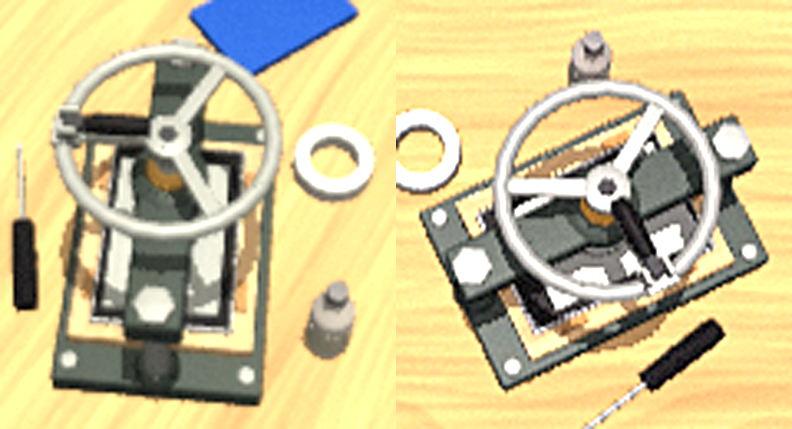

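The crops show the black handle folded from the hub towards the robot, in line with the screwdriver side. In scene the hub is at (321,215.6) and the fork at (290.6,213). In top they are at (354,182) and (369.4,208).

```bash
cat > h.py <<'E'
import numpy as np, cv2
from scipy.spatial.transform import Rotation as Ro
from station import status, optics
def cams(): return {n:optics.snapshot(n) for n in("scene","top")}
def ray(s,u,v):
    R=np.array(s["R"]);t=np.array(s["t"]);d=R.T@[(u-s["cx"])/s["fx"],(v-s["cy"])/s["fy"],1];return -R.T@t,d
def plane(s,u,v,z):
    c,d=ray(s,u,v);return c+d*(z-c[2])/d[2]
def tri(rs):
    A=0;b=0
    for c,d in rs:
        d=d/np.linalg.norm(d);P=np.eye(3)-np.outer(d,d);A=A+P;b=b+P@c
    return np.linalg.solve(A,b)
E
python3 - <<'E'
from h import *
S=cams()
p={"hub":((320.9,215.6),(353.9,181.7),.245),"piv":((290.6,212.9),(369.4,208.3),.248)}
for k,(a,b,z) in p.items():
    print(k,tri([ray(S["scene"],*a),ray(S["top"],*b)]).round(4),plane(S["scene"],*a,z).round(4),plane(S["top"],*b,z).round(4))
# rim outer contour: bright grey ring -> minEnclosing of points back-projected at rim plane
for n,(x0,x1,y0,y1) in {"top":(310,405,140,225),"scene":(280,360,183,255)}.items():
    f=S[n]["frame"].astype(int); m=((f.min(2)>110)&(np.ptp(f,axis=2)<25)).astype(np.uint8)
    k=np.zeros_like(m);k[y0:y1,x0:x1]=1;m*=k
    nl,l,st,c=cv2.connectedComponentsWithStats(m); i=1+np.argmax(st[1:,4]); v,u=np.nonzero(l==i)
    P=np.array([plane(S[n],a,b,.23)[:2] for a,b in zip(u,v)]).astype(np.float32)
    print(n,st[i],cv2.minEnclosingCircle(P), cv2.fitEllipse(cv2.convexHull(P)))
o=status.get_obs();print(Ro.from_quat(o["eef_rot"]).as_matrix().round(3))
E
```

```text
hub [ 0.5434 -0.0793  0.2354] [ 0.5475 -0.0833  0.245 ] [ 0.54   -0.0796  0.245 ]
piv [ 0.4656 -0.12    0.2416] [ 0.47   -0.1212  0.248 ] [ 0.4626 -0.1212  0.248 ]
top [ 319  149   69   70 1412] ((0.5354175567626953, -0.07897502928972244), 0.10700378566980362) ((0.5388376712799072, -0.07855773717164993), (0.1960170865058899, 0.20982542634010315), 74.18844604492188)
scene [ 287  187   68   60 1083] ((0.5411273241043091, -0.07340827584266663), 0.10055641829967499) ((0.541435956954956, -0.07551334798336029), (0.19352464377880096, 0.1974041908979416), 25.40155601501465)
[[-0.427 -0.904 -0.   ]
 [-0.904  0.427 -0.001]
 [ 0.001 -0.    -1.   ]]
```

Call:
carry_out(
  motion=[
    {"claw": 0.06,"offset": [0.0,0.0,-0.05],"delta_rot": [0,0,0]},
    {"claw": 0.06,"offset": [0.0428,-0.0454,-0.05],"delta_rot": [0,0,0]},
    {"claw": 0.06,"offset": [0.0428,-0.0454,0],"delta_rot": [0,0,0]},
    {"claw": 0.06,"offset": [0.0428,-0.0454,0],"delta_rot": [0,0,0]},
    {"claw": 0.06,"offset": [0.0428,-0.0454,0],"delta_rot": [0,0,0]},
    {"claw": 0.06,"offset": [0.0428,-0.0454,0],"delta_rot": [0,0,0]},
    {"claw": 0.06,"offset": [0.0428,-0.0454,0],"delta_rot": [0,0,0]},
    {"claw": 0.06,"offset": [0.0428,-0.0454,0],"delta_rot": [0,0,0]},
    {"claw": 0.06,"offset": [0.0428,-0.0454,0],"delta_rot": [0,0,0]},
    {"claw": 0.06,"offset": [0.0428,-0.0454,0],"delta_rot": [0,0,0]},
    {"claw": 0.06,"offset": [0.0428,-0.0454,0],"delta_rot": [0,0,0]},
    {"claw": 0.06,"offset": [0.0428,-0.0454,0],"delta_rot": [0,0,0]},
  ],
)

```text
t: 1.7
tcp_pos: [0.502, -0.0857, 0.4939]
eef_rot: [-0.535, 0.845, -0.0, 0.0]
ft_force: [0.7, 0.6, 0.5]
grip_width: 0.0598
```

Call:
carry_out(
  motion=[
    {"claw": 0.06,"offset": [0,0,0],"delta_rot": [0,0,10.6]},
    {"claw": 0.06,"offset": [0,0,0],"delta_rot": [0,0,10.6]},
    {"claw": 0.06,"offset": [0,0,0],"delta_rot": [0,0,10.6]},
    {"claw": 0.06,"offset": [0,0,0],"delta_rot": [0,0,10.6]},
    {"claw": 0.06,"offset": [0,0,0],"delta_rot": [0,0,10.6]},
    {"claw": 0.06,"offset": [0,0,0],"delta_rot": [0,0,10.6]},
    {"claw": 0.06,"offset": [0,0,0],"delta_rot": [0,0,10.6]},
    {"claw": 0.06,"offset": [0,0,0],"delta_rot": [0,0,10.6]},
    {"claw": 0.06,"offset": [0,0,0],"delta_rot": [0,0,10.6]},
    {"claw": 0.06,"offset": [0,0,0],"delta_rot": [0,0,10.6]},
    {"claw": 0.06,"offset": [0,0,0],"delta_rot": [0,0,10.6]},
    {"claw": 0.06,"offset": [0,0,0],"delta_rot": [0,0,10.4]},
  ],
)

```text
t: 3.2
tcp_pos: [0.5018, -0.0835, 0.4937]
eef_rot: [0.52, 0.854, -0.0, -0.0]
ft_force: [0.1, 1.1, -0.5]
grip_width: 0.0598
```

```bash
cat >> h.py <<'E'
C=np.array([.541,-.078]); u=np.array([-.885,-.465])
def grasp():
    o=status.get_obs();R=Ro.from_quat(o["eef_rot"]).as_matrix();return np.array(o["tcp_pos"])+.155*R[:,2],R,o
def totool(target):
    g,R,o=grasp();return (R.T@(np.array(target)-g)).round(4)
E
python3 - <<'E'
from h import *
g,R,o=grasp();print(g,R.round(3),o["q"].round(2))
print(totool([*(C+.039*u),.248]))
S=cams();a=S["scene"]["frame"][165:255,270:370,::-1];b=S["top"]["frame"][135:225,310:410,::-1]
i=np.hstack([cv2.resize(x,None,fx=4,fy=4,interpolation=2) for x in(a,b)])
cv2.imwrite("pics/c1.png",cv2.convertScaleAbs(i,alpha=1.5))
E
```

```text
[ 0.50171112 -0.08349844  0.33865451] [[-0.46   0.888 -0.   ]
 [ 0.888  0.46   0.   ]
 [ 0.    -0.    -1.   ]] [ 0.23 -0.17  0.04 -0.   -1.79 -1.32]
[-0.0134 -0.0016  0.0907]
```

View pics/c1.png

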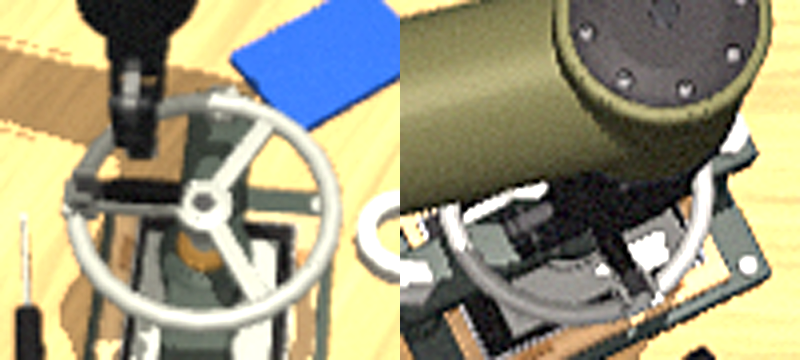

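The wheel is unobstructed, and the gripper stands above the folded handle, slightly to its far-left side. I'll correct that sideways and go down astride the grip.

Call:
carry_out(
  motion=[
    {"claw": 0.06,"offset": [-0.0067,-0.0008,0.0],"delta_rot": [0,0,0]},
    {"claw": 0.06,"offset": [-0.0067,-0.0008,0.0],"delta_rot": [0,0,0]},
    {"claw": 0.06,"offset": [0,0,0.02],"delta_rot": [0,0,0]},
    {"claw": 0.06,"offset": [0,0,0.02],"delta_rot": [0,0,0]},
    {"claw": 0.06,"offset": [0,0,0.02],"delta_rot": [0,0,0]},
    {"claw": 0.06,"offset": [0,0,0.015],"delta_rot": [0,0,0]},
    {"claw": 0.06,"offset": [0,0,0.01],"delta_rot": [0,0,0]},
    {"claw": 0.06,"offset": [0,0,0],"delta_rot": [0,0,0]},
    {"claw": 0.06,"offset": [0,0,0],"delta_rot": [0,0,0]},
  ],
)

```text
t: 4.42
tcp_pos: [0.5067, -0.0962, 0.4097]
eef_rot: [0.517, 0.856, 0.0, 0.001]
ft_force: [0.2, -0.6, 1.5]
grip_width: 0.0598
```

Call:
carry_out(
  motion=[
    {"claw": 0.03,"offset": [0,0,0],"delta_rot": [0,0,0]},
    {"claw": 0.03,"offset": [0,0,0],"delta_rot": [0,0,0]},
    {"claw": 0.022,"offset": [0,0,0],"delta_rot": [0,0,0]},
    {"claw": 0.022,"offset": [0,0,0],"delta_rot": [0,0,0]},
    {"claw": 0.022,"offset": [0,0,0],"delta_rot": [0,0,0]},
  ],
  newtons=25,
)

```text
t: 5.05
tcp_pos: [0.5066, -0.0962, 0.4089]
eef_rot: [0.517, 0.856, -0.0, 0.0]
ft_force: [0.7, 1.0, 0.1]
grip_width: 0.0221
```

```bash
python3 - <<'E'
from h import *
g,R,o=grasp();print(g,totool([*(C+.039*u),.248]),o["ft_force"],o["grip_width"])
S=cams();a=S["scene"]["frame"][165:255,270:370,::-1];b=S["top"]["frame"][135:225,310:410,::-1]
i=np.hstack([cv2.resize(x,None,fx=4,fy=4,interpolation=2) for x in(a,b)])
cv2.imwrite("pics/c2.png",cv2.convertScaleAbs(i,alpha=1.5))
E
```

```text
[ 0.50664775 -0.09618194  0.25388099] [ 0.0001 -0.0001  0.0059] [0.68020358 1.03971217 0.07983593] 0.022101483798773452
```

View pics/c2.png

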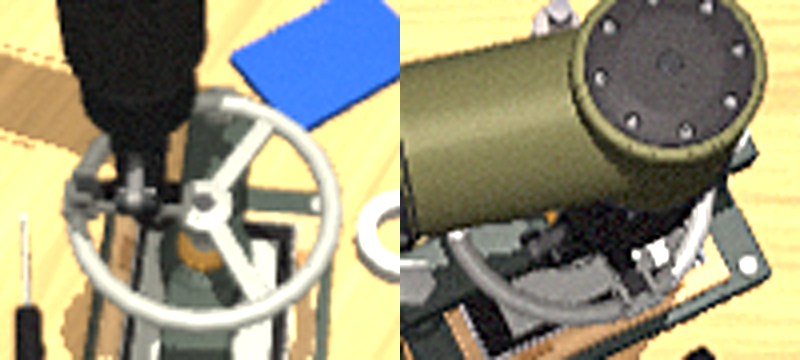

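The fingers straddle the middle of the grip at 22 mm opening, and no contact force shows. I'll lower 4 mm and close.

Call:
carry_out(
  motion=[
    {"claw": 0.022,"offset": [0,0,0.004],"delta_rot": [0,0,0]},
    {"claw": 0.012,"offset": [0,0,0],"delta_rot": [0,0,0]},
    {"claw": 0.012,"offset": [0,0,0],"delta_rot": [0,0,0]},
    {"claw": 0.012,"offset": [0,0,0],"delta_rot": [0,0,0]},
  ],
  newtons=30,
)

```text
t: 5.65
tcp_pos: [0.507, -0.0967, 0.4044]
eef_rot: [0.517, 0.856, -0.0, 0.001]
ft_force: [4.4, -5.5, -2.3]
grip_width: 0.0181
```

```bash
python3 - <<'E'
from h import *
g,R,o=grasp();print(g,o["ft_force"],o["grip_width"])
# arc about pivot: handle angle phi 0->90, tool tilt follows half (max 45); print tool-frame rows
piv=np.array([*(C+.085*u),.248]); t=np.array([0,0,1.]);U=np.array([*u,0])/np.linalg.norm(u)
r=.046;N=16;p0=g;Rc=R.copy()
for k in range(1,N+1):
    ph=np.radians(90*k/N);tgt=piv-U*r*np.cos(ph)+t*(r*np.sin(ph)+(g[2]-.248)*0)
    w=-45/N;Rn=Rc@Ro.from_rotvec([np.radians(w),0,0]).as_matrix()
    # TCP shift for wanted grasp point
    dT=(tgt-.155*Rn[:,2])-(p0-.155*Rc[:,2])
    print((Rc.T@dT).round(4).tolist(),round(w,2));p0=tgt;Rc=Rn
E
```

```text
[ 0.50715215 -0.09687704  0.24941824] [ 4.38503601 -5.51896682 -2.33691555] 0.01810767890405562
[0.001, -0.0081, -0.0029] -2.81
[-0.0, -0.008, -0.0043] -2.81
[-0.0, -0.0083, -0.0043] -2.81
[-0.0, -0.0085, -0.0042] -2.81
[-0.0, -0.0087, -0.0042] -2.81
[-0.0, -0.0089, -0.0041] -2.81
[-0.0, -0.0091, -0.0041] -2.81
[-0.0, -0.0093, -0.004] -2.81
[-0.0, -0.0095, -0.0039] -2.81
[-0.0, -0.0097, -0.0038] -2.81
[-0.0, -0.0099, -0.0037] -2.81
[-0.0, -0.0101, -0.0036] -2.81
[-0.0, -0.0103, -0.0034] -2.81
[-0.0, -0.0105, -0.0033] -2.81
[-0.0, -0.0106, -0.0032] -2.81
[-0.0, -0.0108, -0.003] -2.81
```

Call:
carry_out(
  motion=[
    {"claw": 0.012,"offset": [-0.001,-0.0081,-0.003],"delta_rot": [-2.8,0,0]},
    {"claw": 0.012,"offset": [0,-0.008,-0.0043],"delta_rot": [-2.8,0,0]},
    {"claw": 0.012,"offset": [0,-0.0083,-0.0043],"delta_rot": [-2.8,0,0]},
    {"claw": 0.012,"offset": [0,-0.0085,-0.0042],"delta_rot": [-2.8,0,0]},
    {"claw": 0.012,"offset": [0,-0.0087,-0.0042],"delta_rot": [-2.8,0,0]},
    {"claw": 0.012,"offset": [0,-0.0089,-0.0041],"delta_rot": [-2.8,0,0]},
  ],
)

```text
t: 6.4
tcp_pos: [0.4608, -0.1214, 0.4207]
eef_rot: [0.511, 0.847, 0.127, 0.076]
ft_force: [11.7, -1.1, -9.9]
grip_width: 0.0179
```

```bash
python3 - <<'E'
from h import *
g,R,o=grasp();print(g,R.T@o["ft_force"],o["grip_width"])
d=g-np.array([*(C+.085*u),.248]);print(np.linalg.norm(d),np.degrees(np.arctan2(d[2],-d[:2]@u)))
E
```

```text
[ 0.50097244 -0.10020262  0.27253223] [-6.42313744  6.49640018 12.37767088] 0.017884923937832004
0.046268295683812535 32.03618893156154
```

Call:
carry_out(
  motion=[
    {"claw": 0.012,"offset": [-0.001,-0.0091,-0.0041],"delta_rot": [-2.8,0,0]},
    {"claw": 0.012,"offset": [0,-0.0093,-0.004],"delta_rot": [-2.8,0,0]},
    {"claw": 0.012,"offset": [0,-0.0095,-0.0039],"delta_rot": [-2.8,0,0]},
    {"claw": 0.012,"offset": [0,-0.0097,-0.0038],"delta_rot": [-2.8,0,0]},
    {"claw": 0.012,"offset": [0,-0.0099,-0.0037],"delta_rot": [-2.8,0,0]},
    {"claw": 0.012,"offset": [0,-0.0101,-0.0036],"delta_rot": [-2.8,0,0]},
  ],
)

```text
t: 7.15
tcp_pos: [0.4066, -0.1504, 0.4188]
eef_rot: [0.494, 0.819, 0.25, 0.15]
ft_force: [10.2, 3.1, -6.0]
grip_width: 0.0178
```

```bash
python3 - <<'E'
from h import *
g,R,o=grasp();print(g,R.T@o["ft_force"],o["grip_width"])
d=g-np.array([*(C+.085*u),.248]);print(np.linalg.norm(d),np.degrees(np.arctan2(d[2],-d[:2]@u)))
E
```

```text
[ 0.48295366 -0.1099382   0.2901242 ] [-1.99226154  5.34682097 10.83914639] 0.01780626670731281
0.04612065074109989 66.02716864689634
```

Call:
carry_out(
  motion=[
    {"claw": 0.012,"offset": [0,-0.0103,-0.0034],"delta_rot": [-2.8,0,0]},
    {"claw": 0.012,"offset": [0,-0.0105,-0.0033],"delta_rot": [-2.8,0,0]},
    {"claw": 0.012,"offset": [0,-0.0106,-0.0032],"delta_rot": [-2.8,0,0]},
    {"claw": 0.012,"offset": [0,-0.0108,-0.003],"delta_rot": [-2.8,0,0]},
    {"claw": 0.012,"offset": [0,0,0],"delta_rot": [0,0,0]},
  ],
)

```text
t: 7.78
tcp_pos: [0.3698, -0.1698, 0.4036]
eef_rot: [0.478, 0.79, 0.328, 0.197]
ft_force: [10.2, 4.0, -3.0]
grip_width: 0.018
```

```bash
cat > st.py <<'E'
from h import *
g,R,o=grasp();print(o["t"],g.round(4),R.T@o["ft_force"],o["grip_width"])
d=g-np.array([*(C+.085*u),.248]);print(np.linalg.norm(d),np.degrees(np.arctan2(d[2],-d[:2]@u)), "radial out force on tool",o["ft_force"][:2]@u)
E
python3 st.py;python3 - <<'E'
from h import *
g,R,o=grasp();print((R.T@np.array([*u,0])).round(3),R.T@[0,0,1])
S=cams();a=S["scene"]["frame"][150:250,260:360,::-1];b=S["top"]["frame"][135:235,310:410,::-1]
i=np.hstack([cv2.resize(x,None,fx=4,fy=4,interpolation=2) for x in(a,b)])
cv2.imwrite("pics/c3.png",cv2.convertScaleAbs(i,alpha=1.5))
E
```

```text
7.775 [ 0.4668 -0.1185  0.2941] [-1.21466929  5.58592493  9.88547978] 0.018030388533571716
0.04615733419867026 89.43736603408655 radial out force on tool -10.940479137462518
[ 0.    -0.706 -0.708] [ 0.00202253  0.70790885 -0.7063009 ]
```

View pics/c3.png

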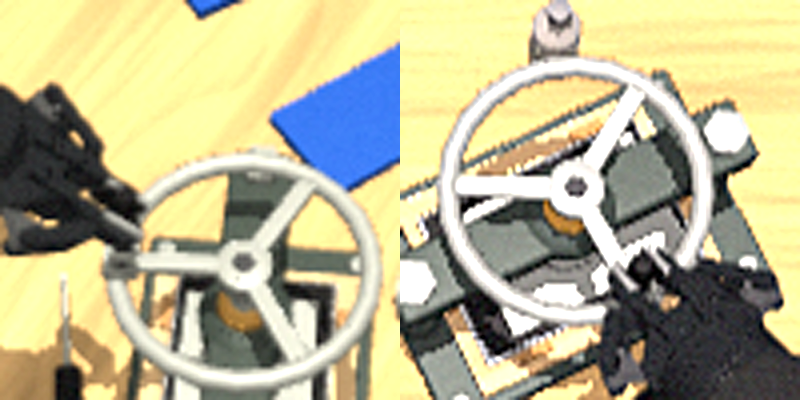

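The handle now stands up in the fingers, at the rim on the robot's side. I'll push it gently outward to feel for the stop.

Call:
carry_out(
  motion=[
    {"claw": 0.012,"offset": [0,-0.0014,-0.0014],"delta_rot": [0,0,0]},
    {"claw": 0.012,"offset": [0,-0.0007,-0.0007],"delta_rot": [0,0,0]},
  ],
)

```text
t: 8.12
tcp_pos: [0.3678, -0.1708, 0.4038]
eef_rot: [0.478, 0.791, 0.328, 0.197]
ft_force: [11.8, 3.4, -4.7]
grip_width: 0.0181
```

```bash
python3 st.py
```

```text
8.125 [ 0.4647 -0.1195  0.2942] [-2.51004675  5.16896381 11.84643859] 0.018146868002640933
0.04628101829730848 92.30319776519141 radial out force on tool -12.033759697863609
```

Call:
carry_out(
  motion=[
    {"claw": 0.012,"offset": [0,-0.0014,-0.0014],"delta_rot": [0,0,0]},
    {"claw": 0.012,"offset": [0,-0.0014,-0.0014],"delta_rot": [0,0,0]},
  ],
)

```text
t: 8.38
tcp_pos: [0.3651, -0.1721, 0.4034]
eef_rot: [0.477, 0.79, 0.329, 0.198]
ft_force: [25.4, 7.2, -7.1]
grip_width: 0.0178
```

```bash
python3 st.py
```

```text
8.375 [ 0.4623 -0.1206  0.2942] [-5.53309962 13.20267418 23.29673732] 0.017775474335815104
0.046416024861647 95.5893400657864 radial out force on tool -25.831101274930216
```

The stop is felt: force rises from 11 to 26 N, and by the tool's reckoning the grip is upright at about (0.464,-0.120). Next I'll generate circle steps from that point and measure radial and tangential force along the way.

```bash
cat > wind.py <<'E'
import sys
from h import *
C=np.array([.5392,-.0803]);r=.085
# args: n rows, step deg, radial correction (m, total, + outwards), commanded azimuth (deg)
def main(n,st,corr,az):
    g,R,o=grasp();f=np.array(o["ft_force"]);d=g[:2]-C;am=np.degrees(np.arctan2(d[1],d[0]));a=np.radians(am)
    e=np.array([np.cos(a),np.sin(a)]);t=np.array([e[1],-e[0]])
    print("t",round(o["t"],2),"az",am.round(1),"r",np.hypot(*d).round(4),"z",g[2].round(4),"Fradial_out",(f[:2]@e).round(2),"resist",(-f[:2]@t).round(2),"Fz",f[2].round(2),"w",round(o["grip_width"],4))
    P=lambda q:np.array([C[0]+r*np.cos(np.radians(q)),C[1]+r*np.sin(np.radians(q)),0])
    for k in range(int(n)):
        q=az-st*k;m=np.radians(q-st/2);D=P(q-st)-P(q)+[corr/n*np.cos(m),corr/n*np.sin(m),-.024*st/360]
        print((R.T@D).round(4).tolist())
    print("end az",az-n*st)
main(*map(float,sys.argv[1:]))
E
python3 wind.py 6 6 -0.0025 -152.3
```

```text
t 8.38 az -152.3 r 0.0868 z 0.2942 Fradial_out -25.84 resist 5.47 Fz -7.07 w 0.0178
[0.0089, 0.0003, 0.0009]
[0.0087, 0.001, 0.0016]
[0.0085, 0.0016, 0.0022]
[0.0082, 0.0022, 0.0028]
[0.0077, 0.0028, 0.0034]
[0.0072, 0.0034, 0.004]
end az -188.3
```

Call:
carry_out(
  motion=[
    {"claw": 0.012,"offset": [0.0089,0.0003,0.0009],"delta_rot": [0,0,0]},
    {"claw": 0.012,"offset": [0.0087,0.001,0.0016],"delta_rot": [0,0,0]},
    {"claw": 0.012,"offset": [0.0085,0.0016,0.0022],"delta_rot": [0,0,0]},
    {"claw": 0.012,"offset": [0.0082,0.0022,0.0028],"delta_rot": [0,0,0]},
    {"claw": 0.012,"offset": [0.0077,0.0028,0.0034],"delta_rot": [0,0,0]},
    {"claw": 0.012,"offset": [0.0072,0.0034,0.004],"delta_rot": [0,0,0]},
  ],
  newtons=40,
)

```text
t: 9.12
tcp_pos: [0.3569, -0.1224, 0.402]
eef_rot: [0.478, 0.791, 0.325, 0.199]
ft_force: [3.5, -8.4, -1.4]
grip_width: 0.0175
```

```bash
python3 wind.py 6 6 0 -188.3
```

```text
t 9.12 az 174.5 r 0.0857 z 0.292 Fradial_out -4.27 resist 8.05 Fz -1.39 w 0.0175
[0.0069, 0.0037, 0.0042]
[0.0063, 0.0042, 0.0047]
[0.0056, 0.0046, 0.0051]
[0.0049, 0.005, 0.0055]
[0.0041, 0.0053, 0.0059]
[0.0032, 0.0056, 0.0061]
end az -224.3
```

Call:
carry_out(
  motion=[
    {"claw": 0.012,"offset": [0.0069,0.0037,0.0042],"delta_rot": [0,0,0]},
    {"claw": 0.012,"offset": [0.0063,0.0042,0.0047],"delta_rot": [0,0,0]},
    {"claw": 0.012,"offset": [0.0056,0.0046,0.0051],"delta_rot": [0,0,0]},
    {"claw": 0.012,"offset": [0.0049,0.005,0.0055],"delta_rot": [0,0,0]},
    {"claw": 0.012,"offset": [0.0041,0.0053,0.0059],"delta_rot": [0,0,0]},
    {"claw": 0.012,"offset": [0.0032,0.0056,0.0061],"delta_rot": [0,0,0]},
  ],
)

```text
t: 9.88
tcp_pos: [0.3792, -0.0746, 0.3997]
eef_rot: [0.478, 0.792, 0.326, 0.197]
ft_force: [-7.9, -2.3, 0.8]
grip_width: 0.0175
```

```bash
python3 wind.py 8 6 0 -224.3
```

```text
t 9.88 az 138.4 r 0.0849 z 0.2895 Fradial_out 4.33 resist 6.97 Fz 0.84 w 0.0175
[0.0023, 0.0058, 0.0063]
[0.0014, 0.006, 0.0065]
[0.0005, 0.006, 0.0065]
[-0.0005, 0.006, 0.0065]
[-0.0014, 0.006, 0.0065]
[-0.0023, 0.0058, 0.0063]
[-0.0032, 0.0056, 0.0061]
[-0.004, 0.0053, 0.0059]
end az -272.3
```

```bash
python3 wind.py 6 6 0.003 -224.3
```

```text
t 9.88 az 138.4 r 0.0849 z 0.2895 Fradial_out 4.33 resist 6.97 Fz 0.84 w 0.0175
[0.0028, 0.0057, 0.0062]
[0.0019, 0.0059, 0.0064]
[0.001, 0.006, 0.0065]
[0.0, 0.0061, 0.0066]
[-0.0009, 0.006, 0.0065]
[-0.0018, 0.0059, 0.0064]
end az -260.3
```

Call:
carry_out(
  motion=[
    {"claw": 0.012,"offset": [0.0028,0.0057,0.0062],"delta_rot": [0,0,0]},
    {"claw": 0.012,"offset": [0.0019,0.0059,0.0064],"delta_rot": [0,0,0]},
    {"claw": 0.012,"offset": [0.001,0.006,0.0065],"delta_rot": [0,0,0]},
    {"claw": 0.012,"offset": [0.0,0.0061,0.0066],"delta_rot": [0,0,0]},
    {"claw": 0.012,"offset": [-0.0009,0.006,0.0065],"delta_rot": [0,0,0]},
    {"claw": 0.012,"offset": [-0.0018,0.0059,0.0064],"delta_rot": [0,0,0]},
  ],
)

```text
t: 10.62
tcp_pos: [0.4245, -0.048, 0.3973]
eef_rot: [0.478, 0.792, 0.325, 0.197]
ft_force: [-6.8, -6.7, 1.2]
grip_width: 0.0173
```

```bash
python3 wind.py 8 6 0.002 -260.3
```

```text
t 10.62 az 102.3 r 0.0848 z 0.2871 Fradial_out -5.07 resist 8.05 Fz 1.15 w 0.0173
[-0.003, 0.0057, 0.0062]
[-0.0038, 0.0054, 0.0059]
[-0.0046, 0.0051, 0.0056]
[-0.0054, 0.0047, 0.0053]
[-0.0061, 0.0043, 0.0048]
[-0.0068, 0.0038, 0.0044]
[-0.0073, 0.0033, 0.0038]
[-0.0078, 0.0027, 0.0033]
end az -308.3
```

Call:
carry_out(
  motion=[
    {"claw": 0.012,"offset": [-0.003,0.0057,0.0062],"delta_rot": [0,0,0]},
    {"claw": 0.012,"offset": [-0.0038,0.0054,0.0059],"delta_rot": [0,0,0]},
    {"claw": 0.012,"offset": [-0.0046,0.0051,0.0056],"delta_rot": [0,0,0]},
    {"claw": 0.012,"offset": [-0.0054,0.0047,0.0053],"delta_rot": [0,0,0]},
    {"claw": 0.012,"offset": [-0.0061,0.0043,0.0048],"delta_rot": [0,0,0]},
    {"claw": 0.012,"offset": [-0.0068,0.0038,0.0044],"delta_rot": [0,0,0]},
    {"claw": 0.012,"offset": [-0.0073,0.0033,0.0038],"delta_rot": [0,0,0]},
    {"claw": 0.012,"offset": [-0.0078,0.0027,0.0033],"delta_rot": [0,0,0]},
  ],
)

```text
t: 11.62
tcp_pos: [0.4918, -0.0625, 0.394]
eef_rot: [0.478, 0.792, 0.326, 0.196]
ft_force: [-7.8, 1.0, 1.8]
grip_width: 0.0177
```

```bash
python3 wind.py 8 6 0 -308.3
```

```text
t 11.62 az 54.5 r 0.0845 z 0.2839 Fradial_out -3.74 resist 6.97 Fz 1.85 w 0.0177
[-0.0083, 0.002, 0.0025]
[-0.0086, 0.0014, 0.0019]
[-0.0088, 0.0007, 0.0012]
[-0.0089, 0.0, 0.0006]
[-0.0089, -0.0006, -0.0001]
[-0.0088, -0.0013, -0.0007]
[-0.0086, -0.0019, -0.0014]
[-0.0083, -0.0025, -0.002]
end az -356.3
```

Call:
carry_out(
  motion=[
    {"claw": 0.012,"offset": [-0.0083,0.002,0.0025],"delta_rot": [0,0,0]},
    {"claw": 0.012,"offset": [-0.0086,0.0014,0.0019],"delta_rot": [0,0,0]},
    {"claw": 0.012,"offset": [-0.0088,0.0007,0.0012],"delta_rot": [0,0,0]},
    {"claw": 0.012,"offset": [-0.0089,0.0,0.0006],"delta_rot": [0,0,0]},
    {"claw": 0.012,"offset": [-0.0089,-0.0006,-0.0001],"delta_rot": [0,0,0]},
    {"claw": 0.012,"offset": [-0.0088,-0.0013,-0.0007],"delta_rot": [0,0,0]},
    {"claw": 0.012,"offset": [-0.0086,-0.0019,-0.0014],"delta_rot": [0,0,0]},
    {"claw": 0.012,"offset": [-0.0083,-0.0025,-0.002],"delta_rot": [0,0,0]},
  ],
)

```text
t: 12.62
tcp_pos: [0.5253, -0.1217, 0.3904]
eef_rot: [0.477, 0.791, 0.329, 0.196]
ft_force: [11.4, 8.7, -3.9]
grip_width: 0.0172
```

```bash
python3 wind.py 8 6 0 -356.3
```

```text
t 12.62 az 7.1 r 0.0835 z 0.2809 Fradial_out 12.43 resist 7.21 Fz -3.93 w 0.0172
[-0.0079, -0.0031, -0.0026]
[-0.0074, -0.0037, -0.0032]
[-0.0069, -0.0042, -0.0037]
[-0.0063, -0.0047, -0.0042]
[-0.0056, -0.0052, -0.0046]
[-0.0048, -0.0056, -0.005]
[-0.004, -0.0059, -0.0053]
[-0.0032, -0.0062, -0.0056]
end az -404.3
```

```bash
python3 wind.py 4 4 0.006 -356.3
```

```text
t 12.62 az 7.1 r 0.0835 z 0.2809 Fradial_out 12.43 resist 7.21 Fz -3.93 w 0.0172
[-0.006, -0.0011, -0.0007]
[-0.0059, -0.0014, -0.001]
[-0.0058, -0.0017, -0.0013]
[-0.0056, -0.0019, -0.0016]
end az -372.3
```

Call:
carry_out(
  motion=[
    {"claw": 0.012,"offset": [-0.006,-0.0011,-0.0007],"delta_rot": [0,0,0]},
    {"claw": 0.012,"offset": [-0.0059,-0.0014,-0.001],"delta_rot": [0,0,0]},
    {"claw": 0.012,"offset": [-0.0058,-0.0017,-0.0013],"delta_rot": [0,0,0]},
    {"claw": 0.012,"offset": [-0.0056,-0.0019,-0.0016],"delta_rot": [0,0,0]},
  ],
)

```text
t: 13.12
tcp_pos: [0.5275, -0.146, 0.3898]
eef_rot: [0.477, 0.792, 0.327, 0.194]
ft_force: [-17.6, 10.1, 6.2]
grip_width: 0.0176
```

```bash
python3 wind.py 6 6 0.001 -372.3
```

```text
t 13.12 az -9.4 r 0.0855 z 0.2797 Fradial_out -19.05 resist 7.05 Fz 6.23 w 0.0176
[-0.0066, -0.0045, -0.0039]
[-0.0059, -0.005, -0.0044]
[-0.0052, -0.0054, -0.0048]
[-0.0044, -0.0058, -0.0052]
[-0.0036, -0.0061, -0.0055]
[-0.0027, -0.0063, -0.0057]
end az -408.3
```

Call:
carry_out(
  motion=[
    {"claw": 0.012,"offset": [-0.0064,-0.0043,-0.0037],"delta_rot": [0,0,0]},
    {"claw": 0.012,"offset": [-0.0057,-0.0048,-0.0042],"delta_rot": [0,0,0]},
    {"claw": 0.012,"offset": [-0.005,-0.0052,-0.0046],"delta_rot": [0,0,0]},
    {"claw": 0.012,"offset": [-0.0043,-0.0056,-0.005],"delta_rot": [0,0,0]},
    {"claw": 0.012,"offset": [-0.0035,-0.0059,-0.0053],"delta_rot": [0,0,0]},
    {"claw": 0.012,"offset": [-0.0026,-0.0061,-0.0055],"delta_rot": [0,0,0]},
  ],
)

```text
t: 13.88
tcp_pos: [0.504, -0.1906, 0.3872]
eef_rot: [0.477, 0.791, 0.328, 0.196]
ft_force: [4.9, 5.0, -1.8]
grip_width: 0.0175
```

```bash
python3 wind.py 6 6 0 -408.3
```

```text
t 13.88 az -43.8 r 0.0851 z 0.2775 Fradial_out 0.03 resist 7.0 Fz -1.78 w 0.0175
[-0.0017, -0.0065, -0.0059]
[-0.0008, -0.0066, -0.006]
[0.0002, -0.0066, -0.006]
[0.0011, -0.0065, -0.006]
[0.002, -0.0064, -0.0058]
[0.0029, -0.0062, -0.0056]
end az -444.3
```

Call:
carry_out(
  motion=[
    {"claw": 0.012,"offset": [-0.0021,-0.0065,-0.0059],"delta_rot": [0,0,0]},
    {"claw": 0.012,"offset": [-0.0012,-0.0066,-0.006],"delta_rot": [0,0,0]},
    {"claw": 0.012,"offset": [-0.0002,-0.0066,-0.006],"delta_rot": [0,0,0]},
    {"claw": 0.012,"offset": [0.0007,-0.0066,-0.006],"delta_rot": [0,0,0]},
    {"claw": 0.012,"offset": [0.0016,-0.0065,-0.0058],"delta_rot": [0,0,0]},
    {"claw": 0.012,"offset": [0.0026,-0.0063,-0.0057],"delta_rot": [0,0,0]},
  ],
)

```text
t: 14.62
tcp_pos: [0.4567, -0.2153, 0.3848]
eef_rot: [0.478, 0.791, 0.327, 0.198]
ft_force: [7.6, -1.0, -3.4]
grip_width: 0.0176
```

```bash
python3 wind.py 4 3 0 -444.3
```

```text
t 14.62 az -80.3 r 0.0854 z 0.275 Fradial_out 2.28 resist 7.35 Fz -3.44 w 0.0176
[0.0018, -0.003, -0.0027]
[0.002, -0.003, -0.0027]
[0.0022, -0.0029, -0.0026]
[0.0024, -0.0028, -0.0025]
end az -456.3
```

Call:
carry_out(
  motion=[
    {"claw": 0.012,"offset": [0.0014,-0.0031,-0.0028],"delta_rot": [0,0,0]},
    {"claw": 0.012,"offset": [0.0016,-0.0031,-0.0028],"delta_rot": [0,0,0]},
    {"claw": 0.012,"offset": [0.0018,-0.003,-0.0027],"delta_rot": [0,0,0]},
    {"claw": 0.012,"offset": [0.002,-0.003,-0.0027],"delta_rot": [0,0,0]},
  ],
)

```text
t: 15.12
tcp_pos: [0.439, -0.2167, 0.384]
eef_rot: [0.478, 0.791, 0.327, 0.198]
ft_force: [8.2, 0.6, -3.9]
grip_width: 0.0177
```

```bash
python3 wind.py 5 3 0 -456.3
```

```text
t 15.12 az -92.2 r 0.0856 z 0.2743 Fradial_out -0.88 resist 8.15 Fz -3.91 w 0.0177
[0.0026, -0.0027, -0.0024]
[0.0028, -0.0026, -0.0023]
[0.0029, -0.0025, -0.0022]
[0.0031, -0.0024, -0.0021]
[0.0033, -0.0023, -0.002]
end az -471.3
```

Call:
carry_out(
  motion=[
    {"claw": 0.012,"offset": [0.0025,-0.0028,-0.0025],"delta_rot": [0,0,0]},
    {"claw": 0.012,"offset": [0.0027,-0.0027,-0.0024],"delta_rot": [0,0,0]},
    {"claw": 0.012,"offset": [0.0028,-0.0026,-0.0023],"delta_rot": [0,0,0]},
    {"claw": 0.012,"offset": [0.003,-0.0025,-0.0022],"delta_rot": [0,0,0]},
    {"claw": 0.012,"offset": [0.0032,-0.0024,-0.0021],"delta_rot": [0,0,0]},
  ],
)

```text
t: 15.75
tcp_pos: [0.4169, -0.2127, 0.3831]
eef_rot: [0.478, 0.791, 0.326, 0.198]
ft_force: [7.3, -2.9, -3.7]
grip_width: 0.0171
```

```bash
python3 wind.py 5 3 0.0005 -471.3
```

```text
t 15.75 az -107.2 r 0.0856 z 0.2733 Fradial_out 0.61 resist 7.78 Fz -3.65 w 0.0171
[0.0034, -0.0022, -0.0019]
[0.0035, -0.0021, -0.0018]
[0.0037, -0.0019, -0.0017]
[0.0038, -0.0018, -0.0015]
[0.0039, -0.0017, -0.0014]
end az -486.3
```

Call:
carry_out(
  motion=[
    {"claw": 0.012,"offset": [0.0034,-0.0022,-0.0019],"delta_rot": [0,0,0]},
    {"claw": 0.012,"offset": [0.0035,-0.0021,-0.0018],"delta_rot": [0,0,0]},
    {"claw": 0.012,"offset": [0.0037,-0.0019,-0.0017],"delta_rot": [0,0,0]},
    {"claw": 0.012,"offset": [0.0038,-0.0018,-0.0015],"delta_rot": [0,0,0]},
    {"claw": 0.012,"offset": [0.0039,-0.0017,-0.0014],"delta_rot": [0,0,0]},
  ],
)

```text
t: 16.38
tcp_pos: [0.3968, -0.2031, 0.3822]
eef_rot: [0.479, 0.791, 0.325, 0.198]
ft_force: [5.0, -6.3, -3.2]
grip_width: 0.0176
```

```bash
python3 wind.py 5 3 0.0005 -486.3
```

```text
t 16.38 az -122.1 r 0.0855 z 0.2723 Fradial_out 2.65 resist 7.62 Fz -3.18 w 0.0176
[0.004, -0.0015, -0.0012]
[0.0041, -0.0014, -0.0011]
[0.0042, -0.0012, -0.0009]
[0.0043, -0.0011, -0.0008]
[0.0043, -0.0009, -0.0006]
end az -501.3
```

Call:
carry_out(
  motion=[
    {"claw": 0.012,"offset": [0.0039,-0.0017,-0.0014],"delta_rot": [0,0,0]},
    {"claw": 0.012,"offset": [0.004,-0.0016,-0.0013],"delta_rot": [0,0,0]},
    {"claw": 0.012,"offset": [0.0041,-0.0014,-0.0011],"delta_rot": [0,0,0]},
    {"claw": 0.012,"offset": [0.0042,-0.0013,-0.001],"delta_rot": [0,0,0]},
    {"claw": 0.012,"offset": [0.0043,-0.0011,-0.0008],"delta_rot": [0,0,0]},
  ],
)

```text
t: 17.0
tcp_pos: [0.3794, -0.1889, 0.3812]
eef_rot: [0.479, 0.791, 0.326, 0.198]
ft_force: [5.7, -4.5, -3.3]
grip_width: 0.0174
```

```bash
python3 wind.py 5 3 0.0005 -501.3
```

```text
t 17.0 az -137.2 r 0.0856 z 0.2713 Fradial_out -1.1 resist 7.17 Fz -3.32 w 0.0174
[0.0044, -0.0007, -0.0005]
[0.0044, -0.0006, -0.0003]
[0.0044, -0.0004, -0.0001]
[0.0044, -0.0002, 0.0]
[0.0045, -0.0001, 0.0002]
end az -516.3
```

Call:
carry_out(
  motion=[
    {"claw": 0.012,"offset": [0.0044,-0.0007,-0.0005],"delta_rot": [0,0,0]},
    {"claw": 0.012,"offset": [0.0044,-0.0006,-0.0003],"delta_rot": [0,0,0]},
    {"claw": 0.012,"offset": [0.0044,-0.0004,-0.0001],"delta_rot": [0,0,0]},
    {"claw": 0.012,"offset": [0.0044,-0.0002,0.0],"delta_rot": [0,0,0]},
    {"claw": 0.012,"offset": [0.0045,-0.0001,0.0002],"delta_rot": [0,0,0]},
  ],
)

```text
t: 17.62
tcp_pos: [0.367, -0.1708, 0.3804]
eef_rot: [0.479, 0.791, 0.325, 0.198]
ft_force: [2.4, -8.7, -2.6]
grip_width: 0.0171
```

```bash
python3 wind.py 5 3 0 -516.3
```

```text
t 17.62 az -151.8 r 0.0854 z 0.2703 Fradial_out 2.02 resist 8.76 Fz -2.59 w 0.0171
[0.0044, 0.0002, 0.0004]
[0.0044, 0.0003, 0.0006]
[0.0044, 0.0005, 0.0008]
[0.0043, 0.0007, 0.0009]
[0.0042, 0.0008, 0.0011]
end az -531.3
```

Call:
carry_out(
  motion=[
    {"claw": 0.012,"offset": [0.0044,-0.0001,0.0001],"delta_rot": [0,0,0]},
    {"claw": 0.012,"offset": [0.0044,0.0,0.0003],"delta_rot": [0,0,0]},
    {"claw": 0.012,"offset": [0.0044,0.0002,0.0005],"delta_rot": [0,0,0]},
  ],
)

```text
t: 18.0
tcp_pos: [0.3616, -0.1587, 0.3797]
eef_rot: [0.479, 0.791, 0.325, 0.198]
ft_force: [4.0, -8.1, -2.5]
grip_width: 0.0175
```

```bash
python3 wind.py 4 3 0 -525.3
```

```text
t 18.0 az -160.8 r 0.0855 z 0.2697 Fradial_out -1.08 resist 8.96 Fz -2.52 w 0.0175
[0.0043, 0.0007, 0.0009]
[0.0042, 0.0008, 0.0011]
[0.0042, 0.001, 0.0012]
[0.0041, 0.0011, 0.0014]
end az -537.3
```

Call:
carry_out(
  motion=[
    {"claw": 0.012,"offset": [0.0043,0.0006,0.0008],"delta_rot": [0,0,0]},
    {"claw": 0.012,"offset": [0.0042,0.0007,0.001],"delta_rot": [0,0,0]},
    {"claw": 0.012,"offset": [0.0042,0.0009,0.0011],"delta_rot": [0,0,0]},
    {"claw": 0.012,"offset": [0.0041,0.001,0.0013],"delta_rot": [0,0,0]},
  ],
)

```text
t: 18.5
tcp_pos: [0.358, -0.1416, 0.3791]
eef_rot: [0.479, 0.791, 0.324, 0.198]
ft_force: [-2.3, -8.4, -1.3]
grip_width: 0.0172
```

```bash
python3 wind.py 4 3 0 -537.3
```

```text
t 18.5 az -172.5 r 0.0852 z 0.2689 Fradial_out 3.32 resist 7.99 Fz -1.3 w 0.0172
[0.004, 0.0013, 0.0015]
[0.0039, 0.0014, 0.0017]
[0.0038, 0.0016, 0.0018]
[0.0036, 0.0017, 0.0019]
end az -549.3
```

Call:
carry_out(
  motion=[
    {"claw": 0.012,"offset": [0.0042,0.0011,0.0013],"delta_rot": [0,0,0]},
    {"claw": 0.012,"offset": [0.0041,0.0012,0.0015],"delta_rot": [0,0,0]},
    {"claw": 0.012,"offset": [0.004,0.0014,0.0016],"delta_rot": [0,0,0]},
    {"claw": 0.012,"offset": [0.0038,0.0015,0.0017],"delta_rot": [0,0,0]},
  ],
)

```text
t: 19.0
tcp_pos: [0.3577, -0.1235, 0.3783]
eef_rot: [0.479, 0.792, 0.324, 0.198]
ft_force: [-1.4, -8.4, -0.2]
grip_width: 0.0175
```

```bash
python3 wind.py 5 3 0.001 -549.3
```

```text
t 19.0 az 175.2 r 0.0852 z 0.2681 Fradial_out 0.72 resist 8.52 Fz -0.24 w 0.0175
[0.0036, 0.0017, 0.002]
[0.0035, 0.0019, 0.0021]
[0.0033, 0.002, 0.0022]
[0.0032, 0.0021, 0.0023]
[0.003, 0.0022, 0.0025]
end az -564.3
```

Call:
carry_out(
  motion=[
    {"claw": 0.012,"offset": [0.0036,0.0017,0.002],"delta_rot": [0,0,0]},
    {"claw": 0.012,"offset": [0.0035,0.0019,0.0021],"delta_rot": [0,0,0]},
    {"claw": 0.012,"offset": [0.0033,0.002,0.0022],"delta_rot": [0,0,0]},
    {"claw": 0.012,"offset": [0.0032,0.0021,0.0023],"delta_rot": [0,0,0]},
  ],
)

```text
t: 19.5
tcp_pos: [0.3613, -0.106, 0.3776]
eef_rot: [0.479, 0.792, 0.324, 0.197]
ft_force: [-6.1, -8.0, -0.2]
grip_width: 0.0175
```

```bash
python3 wind.py 5 3 0.001 -561.3
```

```text
t 19.5 az 163.2 r 0.085 z 0.2673 Fradial_out 3.49 resist 9.46 Fz -0.22 w 0.0175
[0.003, 0.0022, 0.0025]
[0.0028, 0.0023, 0.0026]
[0.0026, 0.0024, 0.0027]
[0.0024, 0.0025, 0.0028]
[0.0022, 0.0026, 0.0028]
end az -576.3
```

Call:
carry_out(
  motion=[
    {"claw": 0.012,"offset": [0.0033,0.0021,0.0024],"delta_rot": [0,0,0]},
    {"claw": 0.012,"offset": [0.0031,0.0022,0.0025],"delta_rot": [0,0,0]},
    {"claw": 0.012,"offset": [0.0029,0.0023,0.0026],"delta_rot": [0,0,0]},
  ],
)

```text
t: 19.88
tcp_pos: [0.3659, -0.0935, 0.377]
eef_rot: [0.479, 0.792, 0.324, 0.198]
ft_force: [-4.5, -10.7, -1.0]
grip_width: 0.0177
```

```bash
python3 wind.py 5 3 0.001 -570.3
```

```text
t 19.88 az 154.2 r 0.0851 z 0.2667 Fradial_out -0.65 resist 11.61 Fz -1.04 w 0.0177
[0.0024, 0.0025, 0.0028]
[0.0022, 0.0026, 0.0028]
[0.002, 0.0027, 0.0029]
[0.0018, 0.0028, 0.003]
[0.0016, 0.0028, 0.0031]
end az -585.3
```

Resistance has jumped to 11.6 N, so the foot now bears at an estimated 90 N. I'll hold still and average the force before nudging further.

Call:
carry_out(
  motion=[
    {"claw": 0.012,"offset": [0,0,0],"delta_rot": [0,0,0]},
  ],
)

```text
t: 20.0
tcp_pos: [0.3661, -0.0932, 0.3769]
eef_rot: [0.478, 0.792, 0.324, 0.198]
ft_force: [-1.8, -8.2, -1.6]
grip_width: 0.0174
```

```bash
python3 - <<'E'
from h import *
C=np.array([.5392,-.0803])
for _ in range(6):
    g,R,o=grasp();d=g[:2]-C;e=d/np.hypot(*d);f=o["ft_force"][:2]
    print(o["t"],np.degrees(np.arctan2(d[1],d[0])).round(2),"resist",(-f@[e[1],-e[0]]).round(2),"rad",(f@e).round(2));optics.snapshot("top")
E
python3 wind.py 2 1 0.000 -570.3
```

```text
20.0 153.9 resist 8.18 rad -1.96
20.05 153.92 resist 9.02 rad -1.52
20.1 153.92 resist 7.58 rad -1.8
20.15 153.92 resist 7.56 rad -1.96
20.2 153.92 resist 7.1 rad -1.44
20.25 153.93 resist 6.89 rad -2.11
t 20.3 az 153.9 r 0.0851 z 0.2666 Fradial_out -0.45 resist 6.55 Fz -1.2 w 0.0176
[0.0008, 0.0009, 0.0009]
[0.0008, 0.0009, 0.0009]
end az -572.3
```

Call:
carry_out(
  motion=[
    {"claw": 0.012,"offset": [0.0008,0.0009,0.0009],"delta_rot": [0,0,0]},
    {"claw": 0.012,"offset": [0.0008,0.0009,0.0009],"delta_rot": [0,0,0]},
  ],
)

```text
t: 20.55
tcp_pos: [0.3674, -0.091, 0.3769]
eef_rot: [0.479, 0.792, 0.324, 0.198]
ft_force: [-6.1, -9.6, -0.8]
grip_width: 0.0175
```

```bash
python3 wind.py 2 1 0.000 -572.3
```

```text
t 20.55 az 152.3 r 0.085 z 0.2665 Fradial_out 0.95 resist 11.32 Fz -0.84 w 0.0175
[0.0007, 0.0009, 0.001]
[0.0007, 0.0009, 0.001]
end az -574.3
```

Call:
carry_out(
  motion=[
    {"claw": 0.012,"offset": [0.0006,0.0007,0.0007],"delta_rot": [0,0,0]},
    {"claw": 0.012,"offset": [0.0006,0.0007,0.0007],"delta_rot": [0,0,0]},
  ],
)

```text
t: 20.8
tcp_pos: [0.3685, -0.089, 0.3769]
eef_rot: [0.479, 0.792, 0.324, 0.197]
ft_force: [-6.7, -9.8, -0.4]
grip_width: 0.0176
```

```bash
python3 wind.py 2 1 0.000 -574.3
```

```text
t 20.8 az 150.8 r 0.085 z 0.2665 Fradial_out 1.11 resist 11.83 Fz -0.45 w 0.0176
[0.0007, 0.0009, 0.001]
[0.0007, 0.0009, 0.001]
end az -576.3
```

Resistance while winding slowly is 11.8 N, which is about 96 N under the foot. I'll release and back away along the tool axis.

Call:
carry_out(
  motion=[
    {"claw": 0.018,"offset": [0,0,0],"delta_rot": [0,0,0]},
    {"claw": 0.03,"offset": [0,0,0],"delta_rot": [0,0,0]},
    {"claw": 0.05,"offset": [0,0,0],"delta_rot": [0,0,0]},
    {"claw": 0.05,"offset": [0,0,0],"delta_rot": [0,0,0]},
    {"claw": 0.05,"offset": [0,0,0],"delta_rot": [0,0,0]},
    {"claw": 0.05,"offset": [0,0,-0.01],"delta_rot": [0,0,0]},
    {"claw": 0.05,"offset": [0,0,-0.02],"delta_rot": [0,0,0]},
    {"claw": 0.05,"offset": [0,0,-0.02],"delta_rot": [0,0,0]},
    {"claw": 0.05,"offset": [0,-0.01,-0.03],"delta_rot": [0,0,0]},
    {"claw": 0.05,"offset": [0,-0.02,-0.02],"delta_rot": [0,0,0]},
    {"claw": 0.05,"offset": [0,-0.02,-0.01],"delta_rot": [0,0,0]},
    {"claw": 0.05,"offset": [0,0,0],"delta_rot": [0,0,0]},
  ],
)

```text
t: 22.3
tcp_pos: [0.2684, -0.1408, 0.421]
eef_rot: [0.479, 0.791, 0.326, 0.198]
ft_force: [-0.2, 0.0, 0.5]
grip_width: 0.05
```

```bash
python3 - <<'E'
from h import *
g,R,o=grasp();print(o["t"],g,o["ft_force"],o["grip_width"])
S=cams();a=S["scene"]["frame"][150:290,240:380,::-1];b=S["top"]["frame"][115:255,280:420,::-1]
i=np.hstack([cv2.resize(x,None,fx=2.85,fy=2.85,interpolation=2) for x in(a,b)])
cv2.imwrite("pics/c4.png",cv2.convertScaleAbs(i,alpha=1.5))
E
```

```text
22.3 [ 0.36543432 -0.09032472  0.31124518] [-0.19111885  0.04573514  0.48701447] 0.05001594955691505
```

View pics/c4.png

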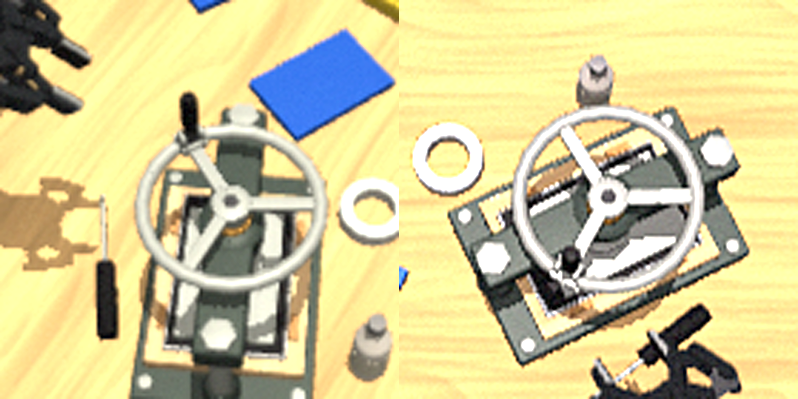

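The handle stands up on the rim, with its tip at (189,97) in scene and (571,250) in top. The gripper is clear and the bench is undisturbed. I'll check the tip position and then hand in.

```bash
python3 - <<'E'
from h import *
S=cams()
tip=tri([ray(S["scene"],306.3,184.3),ray(S["top"],340.4,203.2)]);C=np.array([.5392,-.0803])
print(tip, np.hypot(*(tip[:2]-C)))
E
```

```text
[ 0.47104153 -0.03819993  0.28820251] 0.08011237606455097
```

```bash
python3 -c "
from station import workorder; print(workorder.close_job())"
```

```text
the job is handed in; nothing more can be done
None
```

The press is clamped at an estimated 96 N with the handle standing out, and the job is handed in; no verdict was reported.

- **Handle:** I gripped the folded handle and swung it up until it met its stop. The outward force rose from about 11 N to 26 N there.
- **Winding:** I wound the wheel clockwise about 1.16 turns with the grip held. Free winding took 7–8 N, and the foot began to bear at about 1.1 turns. The last reading, winding slowly, was 11.8 N at the handle. Individual readings scatter by about 0.5 N, or roughly ±12 N at the foot.
- **Force at rest:** once I stopped, the force at the handle fell off (11.6 to about 6.5 N). I therefore judged the clamping force only from readings taken while winding.
- **Inward pull:** partway round, the path ran slightly inside the true circle and pulled the handle inward at 12 N. I corrected it by pressing the handle back out to its stop.
- **Last checks:** the gripper was clear, with less than 1 N at the wrist. The top of the handle measured 80 mm from the wheel's axis instead of 85 mm, so the handle is upright within about 5°. In the last picture the things around the press looked undisturbed. I did not measure the caul, and the cup, tray, multimeter and pliers were not in that picture.

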